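# Clear the pencil box and hold its lid open at 60 degrees

## Task

A correction-tape roller is lying on the shut lid of the bamboo pencil box: lift it off and set it down (do not drop it) in the middle of the white saucer, gripping it gently, with no more than about 15 N from each finger, because its hollow case cracks. Then raise the box's lid by 60 degrees from shut (within about 5 degrees) and finish while still holding it there with the gripper so I can reach the pencils; the lid falls shut if you let go, so do not let go at the end. Leave everything else on the desk where it is.

Things in the scene. Friction and masses are not known exactly. Their poses are not given: they have to be found in the camera images.
- box: Bamboo pencil box, fixed to the desk, 150 (its x) by 220 (its y) by 70 mm high, walls 8 mm; some pencils lie inside. Origin at the centre of its underside on the desk; its -x side is the front (towards the robot, turned by up to 0.35 rad), its +x rim carries the lid's hinge. It may stand on the left or the right.
- lid (a joint): Angle of the bamboo lid about its hinge, in rad: 0 shut, growing as the front edge rises, stop at 1.75. The 220 g lid (more or less) is a plate 156 by 224 by 8 mm, lying on the box rim, so its top is 78 mm above the desk when shut. The hinge turns freely: the lid falls shut when released at any angle below about 1.3 rad.
- lid_hinge (a point): Midpoint of the hinge line, at the box's far (+x) rim, 70 mm above the desk (the underside of the shut lid). The hinge line runs along the box's y; this point's axes are the box's.
- lid_tab (a point): Centre of the round finger tab standing on the lid near its front edge: an upright disc 26 mm in diameter and 14 mm thick (its flat faces look along the box's +y and -y) on a short stem of the same thickness. When shut it is 135 mm in front of the hinge line (box -x) and 32 mm above it, so 24 mm above the lid's top; it turns with the lid. Pinch it across the 14 mm; it can pivot between the fingers.
- roller_centre (a point): Centre of the grey plastic correction-tape roller that lies flat on the lid: case 60 (its x) by 32 (its y) by 18 mm high, with a 14 mm wide nose reaching to 51 mm from the centre on its +x. This point is 9 mm above its underside. About 35 g. Its z is up.
- roller: The same roller, origin at the centre of its underside.
- saucer: White ceramic saucer, loose, 160 mm across and 20 mm high, hollow on top, its flat inner floor (100 mm across) 5 mm above the desk. Origin at the centre of its underside.
- spare_roller_centre (a point): Centre of a second roller of the same make, lying on the desk itself: leave it alone.
- eraser: White eraser 45 by 20 by 12 mm on the desk: leave it alone.
- stapler: Black stapler 130 mm long, about 50 mm high: leave it alone.
- pencil_cup: Dark steel pencil cup 76 mm across, 95 mm high, pencils up to 160 mm: leave it alone.
- paperweight: Green glass paperweight 68 mm across, 44 mm high: leave it alone.
- sharpener: Aluminium sharpener 30 by 25 by 16 mm: leave it alone.
Mind the look-alikes: they are no part of the job. What is shaped like the saucer but orange is not meant. What is shaped like the roller but red is not meant.

How it is judged:
By the outcome, as a careful person would: the job done as asked, in the order asked, and still so for the second after the job is handed in, while the arm keeps its last pose, push and grip.
It also fails if it takes over 64 s, if anything falls off the work surface, if the arm or the gripper's body presses on something with over 40 N, if the wrist force passes 120 N, or if a joint passes its speed limit or range.

## Robot

A 6-joint arm with a two-finger parallel gripper is mounted at the origin on the work surface. World frame = base frame: x ahead of the robot, y to its left, z up, the work surface at z = 0. Lengths are in mm, angles in rad, forces in N, time in s.
With the tool pointing down it reaches from about 350 to 775 mm from the base axis. Payload 7.3 kg.
Tool frame: the origin (TCP) lies at the very end of the fingers, on their centre line; the grasp point (between the pads) lies 19 mm behind it; z points along the fingers, y is the line along which they close (so a half turn about z gives the same grasp; the last joint's range is limited). The gripper opens to 92 mm and grips with 3 to 60 N. Pads are 19 mm wide; open, the fingers measure 130 mm over their backs; the gripper's body (75 mm by 190 mm) begins 47 mm behind the grasp point.
Start: joints at [1.061, 0.342, 1.524, -0, 1.275, -0.146], TCP at [186.796, 490.665, 226.741] pointing down, gripper open.
Joint ranges: [-2.53, 2.53], [-0.77, 2.02], [0.04, 2.7], [-1, 4.14], [0.28, 2.66], [-3.11, 3.11]. Speed limits (rad/s): [2.57, 2.57, 3.14, 3.14, 3.14, 3.14].

## Interface

Orientations are given as [roll, pitch, yaw] about the fixed x, y, z axes, in that order (R = Rz(yaw) Ry(pitch) Rx(roll)).
In Python, from plant import bot gives the robot as it stands.
- The arm moves only by the tool jog_arm, never from a script. Its argument "targets" is a list of rows, each an object with "xyz": the shift along the tool's x, y, z as a fraction of full scale, a list of three; "spin": the turn about the tool's z as a fraction of full scale. In form: [{"xyz": [x, y, z], "spin": spin}, ...]. A call has exactly 10 rows; each row shifts and turns the commanded pose from where the row before left it, along the tool's axes as they then stand; what a row does not reach is not made up. Full scale, the value 1, is 80 mm for a shift and 0.1 rad for a turn. A row lasts 1/8 s, in which the tool goes at most 62.5 mm and 10.7 degrees, less where a joint would pass 70% of its speed; a pose out of reach is approached as far as the arm can. A call with a number of a shift or a turn outside -1 to 1 is refused whole. A call with a gripper value outside its range is refused whole. "gripper" is the opening in per cent of the stroke, from 0 (shut) to 100 (fully open), set as the call begins (left out, the last holds). The fingers move at their own pace and stop on an object; the grip force is fixed at half the most. Time passes only in rows, so rows that do not move let the fingers close, or fill a call up. It gives the time, the measured TCP pose, the force, the opening and the grip force at its end, in the units of the state.
- bot.get_obs(): the state, without advancing time (a new reading comes with each control period).
- bot.capture(name): name is "scene" or "side" or "wrist"; returns the picture (400x640x3 uint8, blue, green, red); there is no depth.
- bot.get_calibration(name): a dict with "vfov" (degrees; the focal length in pixels is half the picture's height over the tangent of half this angle, whatever the lens; pixels are square), "cx", "cy" (the principal point, pixels), "eye" and "rotation" of the camera in the world. Camera axes: x right, y down, z forward; pixel columns grow to the right and rows downward; lengths in mm; the calibration is good to about 2 mm. A picture is of the moment at which its call begins: read the wrist's pose just before it. get_calibration takes no time and is no camera call; for the wrist camera it gives the pose at the moment of the call.
- bot.close_job(): hands the job in; it is judged then, once.
The state is a dict: "time": time; "joint_positions": joint angles; "dq": joint speeds; "tau": joint torques, N m; "tool_pos": TCP position; "tcp_rot": TCP orientation; "contact_force": force on the tool from outside, world axes, zero at the start; "moment": the same for the moment, N m; "grip_width": finger opening in mm; "finger_force": force on a finger pad.
Only numpy, scipy, OpenCV 4.12 (cv2) and the standard library are available. Lean on these libraries where they do the work, as an engineer would, in place of code of your own. Each camera call takes 0.05 s, during which the arm holds its last target. There are 200 camera calls.

## Working session

There is one attempt and no reset: what is moved stays moved. The work goes in short steps, Python scripts to look and compute and a tool call to move; the robot and the scene stay as the last step left them, time stands still between calls to the robot, and variables do not carry over. Pictures are saved under pics/ and viewed, at most 10 in all, crops included, and the job is handed in when it is done.

Besides the shell and the picture viewer there is one more tool, called after "Call:" as name([rows], argument=value, ...), one row to a line, values as JSON. jog_arm: Moves the arm, as the interface text tells. Shift numbers are shares of 80 mm and turn numbers shares of 0.1 rad, none past 1 either way. Its arguments: {"type":"object","properties":{"targets":{"type":"array","items":{"type":"object","properties":{"xyz":{"type":"array","items":{"type":"number"}},"spin":{"type":"number"}}}},"gripper":{"type":"number"}},"required":["targets"]}

```bash
ls; mkdir -p pics; python3 - <<'E'
from plant import bot
import cv2
for n in("scene","side"):
    im=bot.capture(n); cv2.imwrite(f"pics/{n}0.png",im); print(n,bot.get_calibration(n))
print(bot.get_obs())
E
```

```text
pics
scene {'vfov': 42.44852302092719, 'cx': 324.07937125095725, 'cy': 195.77445550244974, 'eye': array([ 938.38109012, -685.29189811, 1268.45799553]), 'rotation': array([-2.53666234, -0.01427096,  0.55119001])}
side {'vfov': 47.4441187122257, 'cx': 318.34789436387814, 'cy': 192.48040501698526, 'eye': array([  407.47724483, -1041.52637455,   886.79399814]), 'rotation': array([-2.21638167, -0.00565496, -0.10871487])}
{'time': 0.1, 'joint_positions': array([ 1.06096888e+00,  3.42674171e-01,  1.52492123e+00, -4.08367486e-05,
        1.27535127e+00, -1.45980708e-01]), 'dq': array([-1.42078667e-04, -4.51194002e-04, -3.14767901e-03,  3.49802958e-04,
       -5.20476072e-06, -5.93214099e-05]), 'tau': array([ 1.36507129e-03, -4.32002699e+01, -2.44693851e+01,  7.19034160e-02,
        5.25773806e-02, -6.02084015e-05]), 'tool_pos': array([186.64163527, 490.32928419, 226.10356802]), 'tcp_rot': array([-3.14024736e+00, -1.58322082e-04,  2.77775773e+00]), 'contact_force': array([-0.55500235, -1.08221896, -0.12728729]), 'moment': array([ 0.03221241,  0.00688699, -0.01159459]), 'finger_force': 0.0, 'grip_width': 91.97183712557934}
```

View pics/scene0.png

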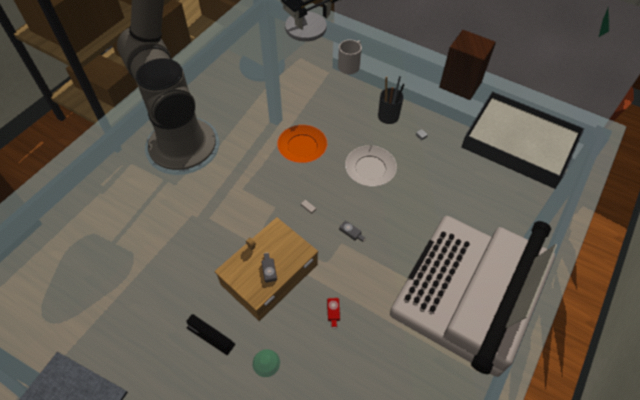

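View pics/side0.png

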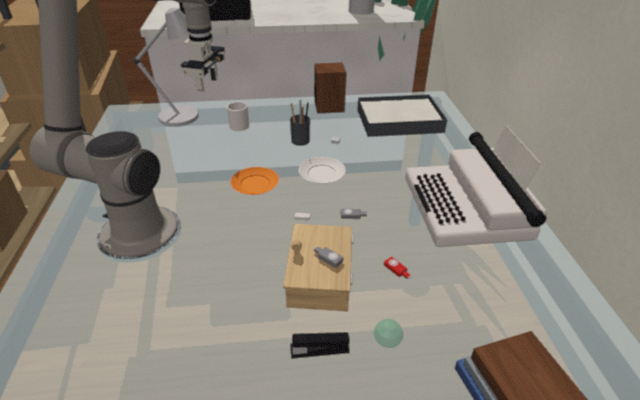

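Both views agree. Scene: box at about (268,265), tab (250,245), roller on the lid (268,268), white saucer (371,166), spare roller (350,230). Side: tab (297,247), roller (328,256), saucer (322,170). Next I measure these by masks and rays.

```bash
cat > h.py <<'E'
import cv2, numpy as np
from scipy.spatial.transform import Rotation as R
def cam(cal):
    f=200/np.tan(np.radians(cal['vfov']/2)); r=cal['rotation']
    return f,cal['cx'],cal['cy'],np.array(cal['eye']),R.from_euler('xyz',r).as_matrix()
def ray(cal,p):
    f,cx,cy,e,M=cam(cal); d=M@np.array([(p[0]-cx)/f,(p[1]-cy)/f,1]); return e,d/np.linalg.norm(d)
def plane(cal,p,z):
    e,d=ray(cal,p); return e+d*(z-e[2])/d[2]
def proj(cal,X):
    f,cx,cy,e,M=cam(cal); c=M.T@(np.array(X)-e); return np.array([f*c[0]/c[2]+cx,f*c[1]/c[2]+cy])
def tri(a,p,b,q):
    (e1,d1),(e2,d2)=ray(a,p),ray(b,q)
    t=np.linalg.lstsq(np.c_[d1,-d2],e2-e1,rcond=None)[0]
    A,B=e1+t[0]*d1,e2+t[1]*d2; return (A+B)/2,np.linalg.norm(A-B)
def blob(mask,roi):
    x0,y0,x1,y1=roi; m=np.zeros_like(mask); m[y0:y1,x0:x1]=mask[y0:y1,x0:x1]
    cs=cv2.findContours(m,cv2.RETR_EXTERNAL,cv2.CHAIN_APPROX_NONE)[0]
    return max(cs,key=cv2.contourArea)
E
python3 - <<'E'
from plant import bot
from h import *
C={n:bot.get_calibration(n) for n in("scene","side")}
roi={"scene":{"s":(335,135,410,195),"o":(270,115,335,170),"b":(205,205,330,325),"r":(255,252,282,286)},
     "side":{"s":(293,150,350,192),"b":(280,215,360,312),"r":(308,243,348,270)}}
for n in C:
    im=cv2.imread(f"pics/{n}0.png"); hsv=cv2.cvtColor(im,cv2.COLOR_BGR2HSV); h,s,v=cv2.split(hsv)
    c=blob(((v>165)&(s<40)).astype(np.uint8)*255,roi[n]["s"]); el=cv2.fitEllipse(c); print(n,"saucer",el, plane(C[n],el[0],18))
    q=np.array([plane(C[n],p[0],19) for p in c]); print(" extent",np.ptp(q,0),(q.max(0)+q.min(0))/2)
    wood=((h>10)&(h<28)&(s>75)&(v>80)).astype(np.uint8)*255
    c=blob(wood,roi[n]["b"]); print(" wood",cv2.contourArea(c),cv2.approxPolyDP(c,5,True).reshape(-1,2).tolist())
    c=blob(((s<70)).astype(np.uint8)*255,roi[n]["r"]); m=cv2.moments(c); p=(m['m10']/m['m00'],m['m01']/m['m00']); q=np.array([plane(C[n],x[0],90)[:2] for x in c])
    print(" roller",cv2.contourArea(c),p,plane(C[n],p,90),cv2.minAreaRect(q.astype(np.float32)))
print("corner proj", proj(C["side"],(0,0,0)),proj(C["scene"],(0,0,0)))
o=bot.get_obs()
sc=cv2.imread("pics/scene0.png")[200:330,200:360]; sd=cv2.imread("pics/side0.png")[205:320,270:400]
a=cv2.resize(sc,(400,325),interpolation=cv2.INTER_CUBIC); b=cv2.resize(sd,(367,325),interpolation=cv2.INTER_CUBIC)
cv2.imwrite("pics/crop0.png",np.hstack([a,b]))
E
```

```text
scene saucer ((368.2978210449219, 171.72174072265625), (26.720556259155273, 34.53243637084961), 96.83666229248047) [568.38630664 208.67238736  18.        ]
 extent [115.40931232 105.45815437   0.        ] [570.62925252 211.63576245  19.        ]
 wood 4691.0 [[277, 217], [215, 270], [255, 310], [317, 252]]
 roller 251.5 (268.3293571901922, 268.6182902584493) [ 523.8576372  -248.24261374   90.        ] ((520.1166381835938, -244.05831909179688), (29.538917541503906, 79.55329895019531), 43.90739440917969)
side saucer ((321.1317138671875, 164.2260284423828), (35.868797302246094, 58.9202766418457), 91.13593292236328) [564.7013153  264.97616877  18.        ]
 extent [207.89588425 213.79724306   0.        ] [571.53159159 259.30099612  19.        ]
 wood 5035.0 [[295, 224], [283, 285], [287, 306], [347, 310], [351, 228]]
 roller 312.5 (328.5946666666666, 256.0496) [ 523.61444983 -250.85118493   90.        ] ((520.3099975585938, -246.99737548828125), (41.49723815917969, 82.4737548828125), 45.13677215576172)
corner proj [138.46156478 230.17901148] [180.91516281 143.73372701]
```

View pics/crop0.png

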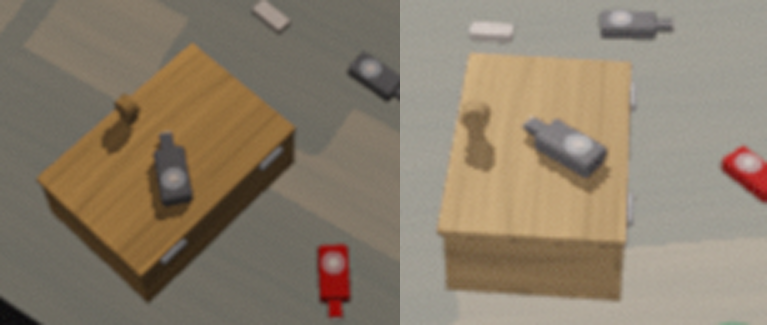

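The crop shows lid corners, in crop pixels: scene (192,43), (38,180), (145,270), (296,130); side (70,55), (230,65), (225,242), (38,232). The tab disc is at (127,105) and (75,112), and the roller's nose points towards the front-left edge.

```bash
python3 - <<'E'
from plant import bot
from h import *
C={n:bot.get_calibration(n) for n in("scene","side")}
A=np.array([(192,43),(38,180),(145,270),(296,130)])/2.5+[200,200]
B=np.array([(70,55),(38,232),(225,242),(230,65)])/2.823+[270,205]
P=[]
for a,b in zip(A,B):
    x,y=plane(C["scene"],a,78),plane(C["side"],b,78); P.append((x+y)/2); print(x.round(),y.round(),tri(C["scene"],a,C["side"],b))
P=np.array(P)[:,:2]; print("centre",P.mean(0),"front",P[0]-P[1],"rear",P[3]-P[2],"sideL",P[3]-P[0],"sideR",P[2]-P[1])
print("yaw",[np.arctan2(d[0]*-1,d[1]) for d in(P[0]-P[1],P[3]-P[2])],[np.arctan2(d[1],d[0]) for d in(P[3]-P[0],P[2]-P[1])])
a=np.array((127,103))/2.5+200; b=np.array((75,110))/2.823+[270,205]
print("tab",tri(C["scene"],a,C["side"],b),plane(C["scene"],a,102),plane(C["side"],b,102))
roi={"scene":(338,138,404,192),"side":(294,150,350,190)}
for n in C:
    im=cv2.imread(f"pics/{n}0.png"); h,s,v=cv2.split(cv2.cvtColor(im,cv2.COLOR_BGR2HSV))
    for t in (135,145,155):
        c=blob(((v>t)&(s<45)).astype(np.uint8)*255,roi[n]); q=np.array([plane(C[n],p[0],19)[:2] for p in cv2.convexHull(c)],np.float32); print(n,t,cv2.minEnclosingCircle(q))
o=bot.capture("wrist"); cv2.imwrite("pics/w0.png",o); print(bot.get_calibration("wrist"))
E
```

```text
[ 450. -104.   78.] [ 450. -111.   78.] (array([ 448.89594715, -102.73027311,   72.34918259]), np.float64(3.1898558536866775))
[ 411. -323.   78.] [ 409. -328.   78.] (array([ 408.24187658, -321.30056253,   70.76075325]), np.float64(1.4628049899712077))
[ 560. -344.   78.] [ 559. -355.   78.] (array([ 559.23807885, -343.95596486,   68.89884921]), np.float64(6.422104409357468))
[ 603. -135.   78.] [ 600. -141.   78.] (array([ 601.06817448, -132.17895185,   70.67865226]), np.float64(0.9695472296295521))
centre [ 505.04072287 -230.20716762] front [ 39.95129639 218.0565209 ] rear [ 41.66250841 211.46079102] sideL [151.4588278  -30.38164285] sideR [149.74761578 -23.78591296]
yaw [np.float64(-0.18120560128398397), np.float64(-0.19453083152039755)] [np.float64(-0.19796608186874282), np.float64(-0.1575240236036727)]
tab (array([ 446.79829846, -214.40430834,  104.92981734]), np.float64(2.6307813905555517)) [ 444.35895663 -212.27765969  102.        ] [ 447.83353822 -212.67862466  102.        ]
scene 135 ((561.9010620117188, 234.6741180419922), 80.19373321533203)
scene 145 ((561.97705078125, 232.4486846923828), 78.18997955322266)
scene 155 ((564.7998046875, 218.1826934814453), 74.09139251708984)
side 135 ((565.0321655273438, 241.3548126220703), 152.1936798095703)
side 145 ((565.0321655273438, 241.3548126220703), 152.1936798095703)
side 155 ((565.0321655273438, 241.3548126220703), 152.1936798095703)
{'vfov': 62.564429455132206, 'cx': 318.6758067868078, 'cy': 198.55687526760343, 'eye': array([124.59555733, 513.0670559 , 383.51815349]), 'rotation': array([2.88836350e+00, 1.47508791e-03, 1.20583648e+00])}
```

Call:
jog_arm([
  {"xyz": [-0.55, -0.13, 0], "spin": 0},
  {"xyz": [-0.55, -0.13, 0], "spin": 0},
  {"xyz": [-0.55, -0.13, 0], "spin": 0},
  {"xyz": [-0.55, -0.13, 0], "spin": 0},
  {"xyz": [-0.55, -0.13, 0], "spin": 0},
  {"xyz": [-0.55, -0.13, 0], "spin": 0},
  {"xyz": [-0.55, -0.13, 0], "spin": 0},
  {"xyz": [-0.55, -0.13, 0], "spin": 0},
  {"xyz": [-0.55, -0.13, 0], "spin": 0},
  {"xyz": [-0.55, -0.13, 0], "spin": 0},
])

```text
time: 1.4
tool_pos: [562.0, 235.9, 226.4]
tcp_rot: [-3.141, -0.001, 2.778]
contact_force: [0.6, 0.5, 0.5]
grip_width: 92.2
finger_force: 0.0
```

```bash
python3 - <<'E'
from plant import bot
from h import *
c=bot.get_calibration("wrist"); im=bot.capture("wrist"); cv2.imwrite("pics/w1.png",im); o=bot.get_obs(); print(o['tool_pos'],o['tcp_rot'],c)
print(proj(c,(562,235,19)))
C=bot.get_calibration("scene"); print("cup", plane(C,(390,120),0))
h,s,v=cv2.split(cv2.cvtColor(im,cv2.COLOR_BGR2HSV))
for t in(130,150,170):
    k=blob(((v>t)&(s<45)).astype(np.uint8)*255,(0,0,640,400)); q=np.array([plane(c,p[0],19)[:2] for p in cv2.convexHull(k)],np.float32); print(t,cv2.boundingRect(k),cv2.minEnclosingCircle(q))
E
```

```text
[566.17196429 232.16715433 225.88068639] [-3.14044697e+00  2.80499438e-03  2.77440488e+00] {'vfov': 62.564429455132206, 'cx': 318.6758067868078, 'cy': 198.55687526760343, 'eye': array([499.94929303, 258.43027138, 383.71712148]), 'rotation': array([2.88877075e+00, 5.51330023e-04, 1.20574449e+00])}
[319.09133107 174.50751544]
cup [519.79356949 450.93589053   0.        ]
130 (0, 0, 640, 257) ((598.4113159179688, 219.70501708984375), 381.0594482421875)
150 (0, 0, 640, 257) ((596.766357421875, 217.31488037109375), 378.3460388183594)
170 (0, 0, 640, 257) ((597.8244018554688, 227.33853149414062), 368.7770080566406)
```

View pics/w1.png

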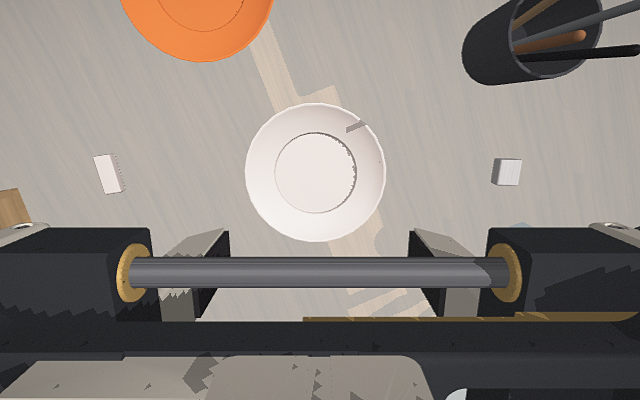

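The saucer rim spans x 245–386 and y 102–242, so its centre is near (315.5,172), close to the prediction. Next I move to the roller.

Call:
jog_arm([
  {"xyz": [-0.17, -0.585, 0], "spin": 0},
  {"xyz": [-0.17, -0.585, 0], "spin": 0},
  {"xyz": [-0.17, -0.585, 0], "spin": 0},
  {"xyz": [-0.17, -0.585, 0], "spin": 0},
  {"xyz": [-0.17, -0.585, 0], "spin": 0},
  {"xyz": [-0.17, -0.585, 0], "spin": 0},
  {"xyz": [-0.17, -0.585, 0], "spin": 0},
  {"xyz": [-0.17, -0.585, 0], "spin": 0},
  {"xyz": [-0.17, -0.585, 0], "spin": 0},
  {"xyz": [-0.17, -0.585, 0], "spin": 0},
])

```text
time: 2.7
tool_pos: [521.1, -250.2, 226.5]
tcp_rot: [3.141, -0.0, 2.778]
contact_force: [0.8, 0.6, -0.3]
grip_width: 91.3
finger_force: 0.0
```

```bash
python3 - <<'E'
from plant import bot
from h import *
import numpy as np
c={'vfov': 62.564429455132206, 'cx': 318.6758067868078, 'cy': 198.55687526760343, 'eye': np.array([499.94929303, 258.43027138, 383.71712148]), 'rotation':np.array([2.88877075e+00, 5.51330023e-04, 1.20574449e+00])}
print("saucer",[plane(c,p,20) for p in((245,172),(386,172),(315.5,102),(315.5,242))],"floor",plane(c,(315,172.5),5))
bot.capture("wrist")
c=bot.get_calibration("wrist"); im=bot.capture("wrist"); cv2.imwrite("pics/w2.png",im); o=bot.get_obs(); print(o['tool_pos'],o['tcp_rot'],c); np.save("w2.npy",c,allow_pickle=True)
E
```

```text
saucer [array([529.60939485, 158.69497958,  20.        ]), array([585.86838915, 305.94227389,  20.        ]), array([487.62692415, 259.31830484,  20.        ]), array([635.83375659, 202.26611266,  20.        ])] floor [560.46763005 230.49539383   5.        ]
[ 520.63194967 -253.13202926  225.99289204] [-3.14021704e+00 -2.56264232e-04  2.77315612e+00] {'vfov': 62.564429455132206, 'cx': 318.6758067868078, 'cy': 198.55687526760343, 'eye': array([ 458.39890582, -232.7708517 ,  383.38980984]), 'rotation': array([2.88760078, 0.00368247, 1.20236613])}
```

View pics/w2.png

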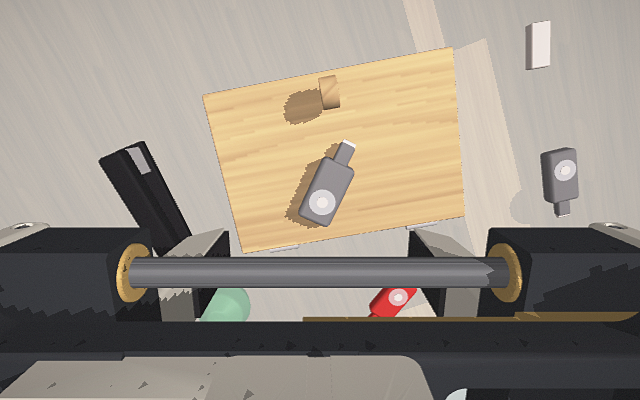

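The lid corners are at (204,95), (453,47), (465,216), (243,253). The tab is at (329,92). The roller lies with its white spot at (322,203) and its nose tip at (349,143).

```bash
python3 - <<'E'
from plant import bot
from h import *
c=np.load("w2.npy",allow_pickle=True).item(); im=cv2.imread("pics/w2.png")
h,s,v=cv2.split(cv2.cvtColor(im,cv2.COLOR_BGR2HSV)); m=((s<50)&(v>70)).astype(np.uint8)*255
k=blob(m,(285,130,365,235)); print(cv2.contourArea(k),cv2.boundingRect(k))
mm=np.zeros_like(m); cv2.drawContours(mm,[k],-1,255,-1); op=cv2.morphologyEx(mm,cv2.MORPH_OPEN,cv2.getStructuringElement(cv2.MORPH_ELLIPSE,(23,23)))
k2=blob(op,(285,130,365,235)); w=lambda kk,z:np.array([plane(c,p[0],z)[:2] for p in kk],np.float32)
print("case",cv2.minAreaRect(w(k2,96)),"all",cv2.minAreaRect(w(k,96)))
n=plane(c,(349,142),90)[:2]; ctr=np.array(cv2.minAreaRect(w(k2,96))[0]); d=n-ctr; print("nose",n,d,np.linalg.norm(d),np.arctan2(d[1],d[0]))
L=np.array([plane(c,p,78)[:2] for p in((204,95),(453,47),(465,216),(243,253))]); print(L.round(1),L.mean(0)); 
f=L[1]-L[0]; r=L[2]-L[3]; print(np.linalg.norm(f),[np.arctan2(-x[0],x[1]) for x in(f,r)])
print("tab top",plane(c,(329,77),113),plane(c,(329,92),113), plane(c,(329,107),90))
t=blob(((s>105)&(v>60)).astype(np.uint8)*255,(318,70,345,112)); print(cv2.boundingRect(t),cv2.minAreaRect(t))
o=bot.get_obs();print(o['tool_pos'])
E
```

```text
2507.0 (299, 139, 57, 88)
case ((523.5191040039062, -252.0039520263672), (31.657459259033203, 62.356971740722656), 44.25978088378906) all ((517.4373779296875, -245.7630157470703), (31.657459259033203, 79.78530883789062), 44.25978088378906)
nose [ 490.62695083 -217.72583472] [-32.89215317  34.2781173 ] 47.50666338644231 2.335563822995289
[[ 406.8 -323.1]
 [ 448.3 -107. ]
 [ 599.3 -136.2]
 [ 557.3 -353.5]] [ 502.93395852 -229.94264806]
220.10182762726464 [np.float64(-0.18956974140039135), np.float64(-0.1907861765982269)]
tab top [ 435.6756084  -216.49618662  113.        ] [ 446.03393334 -220.40159925  113.        ] [ 456.46954878 -223.68055404   90.        ]
(318, 80, 1, 1) ((318.0, 80.0), (0.0, 0.0), 0.0)
[ 520.63194967 -253.13202926  225.99289204]
```

Call:
jog_arm([
  {"xyz": [0, 0, 0], "spin": 0.87},
  {"xyz": [0, 0, 0], "spin": 0.87},
  {"xyz": [0, 0, 0], "spin": 0.87},
  {"xyz": [0, 0, 0], "spin": 0.87},
  {"xyz": [0, 0, 0], "spin": 0.87},
  {"xyz": [-0.058, -0.012, 0.4], "spin": 0},
  {"xyz": [0, 0, 0.4], "spin": 0},
  {"xyz": [0, 0, 0.4], "spin": 0},
  {"xyz": [0, 0, 0.37], "spin": 0},
  {"xyz": [0, 0, 0], "spin": 0},
], gripper=55)

```text
time: 4.05
tool_pos: [522.7, -251.1, 98.9]
tcp_rot: [-3.141, -0.006, 2.343]
contact_force: [-0.4, 0.3, 0.5]
grip_width: 50.6
finger_force: 0.0
```

```bash
python3 - <<'E'
from plant import bot
from h import *
bot.capture("wrist")
o=bot.get_obs(); print(o['tool_pos'],o['tcp_rot'],o['grip_width'])
c=bot.get_calibration("wrist"); im=bot.capture("wrist"); cv2.imwrite("pics/w3.png",im)
h,s,v=cv2.split(cv2.cvtColor(im,cv2.COLOR_BGR2HSV)); e=np.array([524.5,-252.5,96]); print(proj(c,e),c['eye'])
u=np.array([np.cos(2.343),np.sin(2.343),0]); w=np.array([-u[1],u[0],0])
print([proj(c,e+a*u+b*w).round().tolist() for a,b in((30,16),(30,-16),(-30,-16),(-30,16))])
E
```

```text
[ 523.8315533  -251.96589106  100.66149042] [-3.14136154e+00 -2.16870267e-03  2.34321032e+00] 50.32231774775179
[320.1449876  243.75270721] [ 477.83432543 -205.4927595   258.1215609 ]
[[288.0, 188.0], [352.0, 188.0], [349.0, 295.0], [291.0, 295.0]]
```

View pics/w3.png

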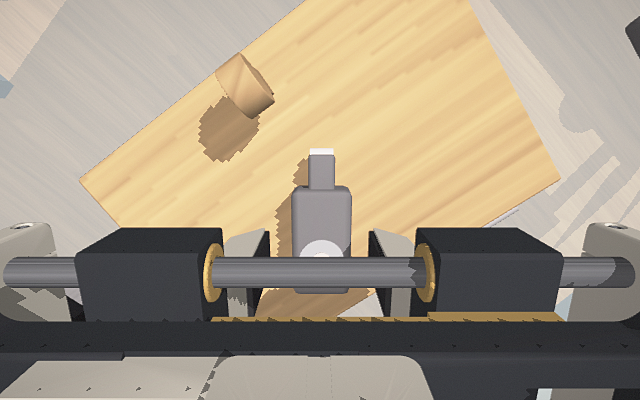

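The roller is centred between the fingers, with case edges x 292–352 and front edge at row 186, matching the prediction. I descend and close to just wider than the case.

Call:
jog_arm([
  {"xyz": [0, 0.01, 0.11], "spin": 0},
  {"xyz": [0, 0, 0.11], "spin": 0},
  {"xyz": [0, 0, 0], "spin": 0},
  {"xyz": [0, 0, 0], "spin": 0},
  {"xyz": [0, 0, 0], "spin": 0},
  {"xyz": [0, 0, 0], "spin": 0},
  {"xyz": [0, 0, 0], "spin": 0},
  {"xyz": [0, 0, 0], "spin": 0},
  {"xyz": [0, 0, 0], "spin": 0},
  {"xyz": [0, 0, 0], "spin": 0},
], gripper=38)

```text
time: 5.4
tool_pos: [524.7, -252.3, 83.5]
tcp_rot: [3.141, -0.0, 2.343]
contact_force: [-0.5, 0.2, 0.4]
grip_width: 34.9
finger_force: 0.0
```

Call:
jog_arm([
  {"xyz": [0, 0, 0], "spin": 0},
  {"xyz": [0, 0, 0], "spin": 0},
  {"xyz": [0, 0, 0], "spin": 0},
  {"xyz": [0, 0, 0], "spin": 0},
  {"xyz": [0, 0, 0], "spin": 0},
  {"xyz": [0, 0, 0], "spin": 0},
  {"xyz": [0, 0, 0], "spin": 0},
  {"xyz": [0, 0, 0], "spin": 0},
  {"xyz": [0, 0, 0], "spin": 0},
  {"xyz": [0, 0, 0], "spin": 0},
], gripper=35)

```text
time: 6.65
tool_pos: [524.7, -252.3, 83.5]
tcp_rot: [3.142, -0.0, 2.343]
contact_force: [0.0, -0.0, -0.2]
grip_width: 32.0
finger_force: 0.1
```

Call:
jog_arm([
  {"xyz": [0, 0, 0.025], "spin": 0},
  {"xyz": [0, 0, 0], "spin": 0},
  {"xyz": [0, 0, 0], "spin": 0},
  {"xyz": [0, 0, 0], "spin": 0},
  {"xyz": [0, 0, 0], "spin": 0},
  {"xyz": [0, 0, 0], "spin": 0},
  {"xyz": [0, 0, 0], "spin": 0},
  {"xyz": [0, 0, 0], "spin": 0},
  {"xyz": [0, 0, 0], "spin": 0},
  {"xyz": [0, 0, 0], "spin": 0},
], gripper=34.5)

```text
time: 7.9
tool_pos: [524.9, -252.4, 82.9]
tcp_rot: [3.141, 0.001, 2.343]
contact_force: [-2.9, 1.9, 9.8]
grip_width: 32.0
finger_force: 15.3
```

Call:
jog_arm([
  {"xyz": [0, 0, -0.02], "spin": 0},
  {"xyz": [0, 0, 0], "spin": 0},
  {"xyz": [0, 0, 0], "spin": 0},
  {"xyz": [0, 0, 0], "spin": 0},
  {"xyz": [0, 0, 0], "spin": 0},
  {"xyz": [0, 0, 0], "spin": 0},
  {"xyz": [0, 0, 0], "spin": 0},
  {"xyz": [0, 0, 0], "spin": 0},
  {"xyz": [0, 0, 0], "spin": 0},
  {"xyz": [0, 0, 0], "spin": 0},
], gripper=34.7)

```text
time: 9.15
tool_pos: [524.7, -252.2, 83.0]
tcp_rot: [3.141, -0.0, 2.343]
contact_force: [-0.9, -0.3, -0.2]
grip_width: 31.8
finger_force: 6.7
```

Call:
jog_arm([
  {"xyz": [0, 0, -0.03], "spin": 0},
  {"xyz": [0, 0, -0.06], "spin": 0},
  {"xyz": [0, 0, -0.1], "spin": 0},
  {"xyz": [0, 0, -0.15], "spin": 0},
  {"xyz": [0, 0, -0.2], "spin": 0},
  {"xyz": [0, 0, -0.2], "spin": 0},
  {"xyz": [0, 0, -0.2], "spin": 0},
  {"xyz": [0, 0, -0.15], "spin": 0},
  {"xyz": [0, 0, -0.07], "spin": 0},
  {"xyz": [0, 0, 0], "spin": 0},
])

```text
time: 10.4
tool_pos: [524.7, -252.3, 176.1]
tcp_rot: [3.141, 0.0, 2.343]
contact_force: [-0.3, -1.3, 0.4]
grip_width: 31.7
finger_force: 6.7
```

Call:
jog_arm([
  {"xyz": [0.08, 0.09, 0], "spin": 0},
  {"xyz": [0.16, 0.18, 0], "spin": 0},
  {"xyz": [0.24, 0.27, 0], "spin": 0},
  {"xyz": [0.28, 0.32, 0], "spin": 0},
  {"xyz": [0.32, 0.364, 0], "spin": 0},
  {"xyz": [0.32, 0.364, 0], "spin": 0},
  {"xyz": [0.32, 0.364, 0], "spin": 0},
  {"xyz": [0.32, 0.364, 0], "spin": 0},
  {"xyz": [0.32, 0.364, 0], "spin": 0},
  {"xyz": [0.32, 0.364, 0], "spin": 0},
])

```text
time: 11.65
tool_pos: [548.8, 73.8, 175.7]
tcp_rot: [-3.141, -0.001, 2.344]
contact_force: [-0.3, -0.2, -0.2]
grip_width: 32.1
finger_force: 6.7
```

Call:
jog_arm([
  {"xyz": [0.32, 0.364, 0], "spin": 0},
  {"xyz": [0.32, 0.364, 0], "spin": 0},
  {"xyz": [0.28, 0.32, 0], "spin": 0},
  {"xyz": [0.2, 0.23, 0], "spin": 0},
  {"xyz": [0.12, 0.136, 0], "spin": 0},
  {"xyz": [0.08, 0.09, 0], "spin": 0},
  {"xyz": [0, 0, 0], "spin": 0},
  {"xyz": [0, 0, 0], "spin": 0},
  {"xyz": [0, 0, 0], "spin": 0},
  {"xyz": [0, 0, 0], "spin": 0},
])

```text
time: 12.9
tool_pos: [562.3, 230.3, 176.0]
tcp_rot: [3.142, 0.0, 2.342]
contact_force: [-0.6, -0.1, 0.2]
grip_width: 32.0
finger_force: 6.7
```

```bash
python3 - <<'E'
from plant import bot
from h import *
o=bot.get_obs(); print(o['tool_pos'],o['tcp_rot'],o['grip_width'],o['finger_force'])
c=bot.get_calibration("wrist"); im=bot.capture("wrist"); cv2.imwrite("pics/w4.png",im); np.save("w4.npy",c,allow_pickle=True)
print([proj(c,(561+r*np.cos(a),232+r*np.sin(a),20)).round().tolist() for r,a in((0,0),(80,2.343),(80,2.343-1.571),(80,2.343+1.571))])
E
```

```text
[562.26954538 230.29067086 176.0044981 ] [3.14150634e+00 1.49785281e-05 2.34198761e+00] 32.01365588628094 6.658998504281044
[[320.0, 181.0], [320.0, 95.0], [402.0, 181.0], [237.0, 181.0]]
```

View pics/w4.png

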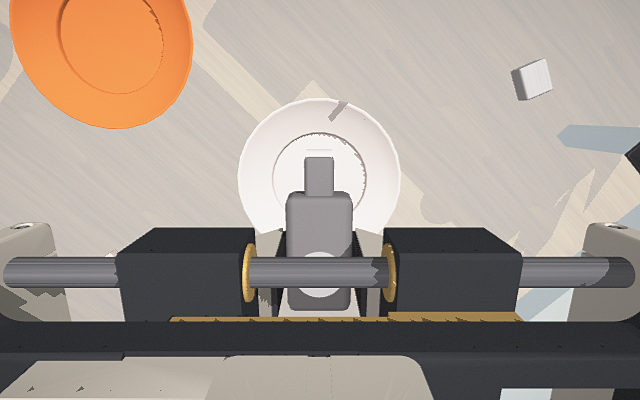

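The roller is held straight between the pads. The saucer spans x 238–400 with its top at row 98, within 3 mm of prediction. I lower it in slowing steps.

Call:
jog_arm([
  {"xyz": [0, 0, 0.1], "spin": 0},
  {"xyz": [0, 0, 0.2], "spin": 0},
  {"xyz": [0, 0, 0.3], "spin": 0},
  {"xyz": [0, 0, 0.35], "spin": 0},
  {"xyz": [0, 0, 0.35], "spin": 0},
  {"xyz": [0, 0, 0.3], "spin": 0},
  {"xyz": [0, 0, 0.2], "spin": 0},
  {"xyz": [0, 0, 0.1], "spin": 0},
  {"xyz": [0, 0, 0.05], "spin": 0},
  {"xyz": [0, 0, 0], "spin": 0},
])

```text
time: 14.2
tool_pos: [562.5, 230.9, 20.3]
tcp_rot: [3.141, 0.0, 2.343]
contact_force: [-0.0, 0.0, -0.5]
grip_width: 31.9
finger_force: 6.7
```

Call:
jog_arm([
  {"xyz": [0, 0, 0.03], "spin": 0},
  {"xyz": [0, 0, 0.03], "spin": 0},
  {"xyz": [0, 0, 0.02], "spin": 0},
  {"xyz": [0, 0, 0.02], "spin": 0},
  {"xyz": [0, 0, 0.01], "spin": 0},
  {"xyz": [0, 0, 0], "spin": 0},
  {"xyz": [0, 0, 0], "spin": 0},
  {"xyz": [0, 0, 0], "spin": 0},
  {"xyz": [0, 0, 0], "spin": 0},
  {"xyz": [0, 0, 0], "spin": 0},
])

```text
time: 15.45
tool_pos: [562.2, 230.8, 11.2]
tcp_rot: [3.141, -0.0, 2.343]
contact_force: [-0.1, -0.2, -0.1]
grip_width: 31.6
finger_force: 6.7
```

Call:
jog_arm([
  {"xyz": [0, 0, 0.008], "spin": 0},
  {"xyz": [0, 0, 0], "spin": 0},
  {"xyz": [0, 0, 0], "spin": 0},
  {"xyz": [0, 0, 0.008], "spin": 0},
  {"xyz": [0, 0, 0], "spin": 0},
  {"xyz": [0, 0, 0], "spin": 0},
  {"xyz": [0, 0, 0], "spin": 0},
  {"xyz": [0, 0, 0], "spin": 0},
  {"xyz": [0, 0, 0], "spin": 0},
  {"xyz": [0, 0, 0], "spin": 0},
])

```text
time: 16.7
tool_pos: [562.2, 230.8, 10.0]
tcp_rot: [3.141, 0.0, 2.343]
contact_force: [-0.6, -0.3, 3.2]
grip_width: 32.3
finger_force: 6.6
```

Contact shows at 3 N, so I release gently and rise.

Call:
jog_arm([
  {"xyz": [0, 0, 0], "spin": 0},
  {"xyz": [0, 0, 0], "spin": 0},
  {"xyz": [0, 0, 0], "spin": 0},
  {"xyz": [0, 0, 0], "spin": 0},
  {"xyz": [0, 0, 0], "spin": 0},
  {"xyz": [0, 0, 0], "spin": 0},
  {"xyz": [0, 0, 0], "spin": 0},
  {"xyz": [0, 0, 0], "spin": 0},
  {"xyz": [0, 0, 0], "spin": 0},
  {"xyz": [0, 0, 0], "spin": 0},
], gripper=45)

```text
time: 17.95
tool_pos: [562.2, 230.8, 9.9]
tcp_rot: [3.141, 0.0, 2.343]
contact_force: [-0.0, 0.7, -0.1]
grip_width: 41.5
finger_force: 0.0
```

Call:
jog_arm([
  {"xyz": [0, 0, -0.05], "spin": 0},
  {"xyz": [0, 0, -0.1], "spin": 0},
  {"xyz": [0, 0, -0.3], "spin": 0},
  {"xyz": [0, 0, -0.5], "spin": 0},
  {"xyz": [0, 0, -0.6], "spin": 0},
  {"xyz": [0, 0, -0.6], "spin": 0},
  {"xyz": [0, 0, -0.5], "spin": 0},
  {"xyz": [0, 0, 0], "spin": 0},
  {"xyz": [0, 0, 0], "spin": 0},
  {"xyz": [0, 0, 0], "spin": 0},
])

```text
time: 19.2
tool_pos: [561.4, 230.6, 220.3]
tcp_rot: [-3.139, -0.001, 2.343]
contact_force: [0.2, -0.5, -1.5]
grip_width: 41.3
finger_force: 0.0
```

```bash
python3 - <<'E'
from plant import bot
from h import *
o=bot.get_obs(); print(o['tool_pos'],o['tcp_rot'],o['grip_width'],o['finger_force'])
c=bot.get_calibration("wrist"); im=bot.capture("wrist"); cv2.imwrite("pics/w5.png",im)
E
```

```text
[561.42103677 230.59574883 220.33120539] [-3.13908475e+00 -1.49291811e-03  2.34278972e+00] 41.3094649668224 0.0
```

View pics/w5.png

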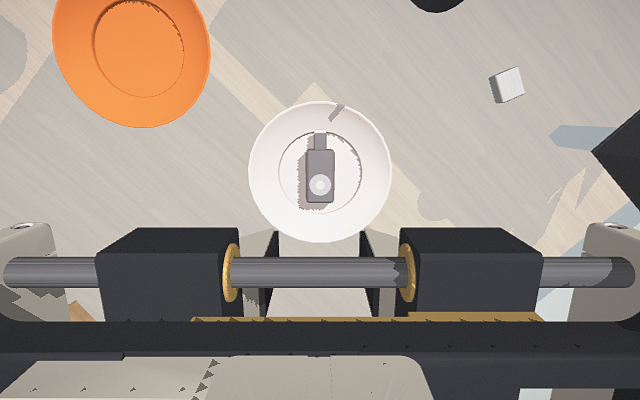

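The roller lies flat in the saucer, case centre (320,176) against saucer centre (320,172). Now to the tab.

Call:
jog_arm([
  {"xyz": [-0.3, -0.497, 0], "spin": 0},
  {"xyz": [-0.3, -0.497, 0], "spin": 0},
  {"xyz": [-0.3, -0.497, 0], "spin": 0},
  {"xyz": [-0.3, -0.497, 0], "spin": 0},
  {"xyz": [-0.3, -0.497, 0], "spin": 0},
  {"xyz": [-0.3, -0.497, 0], "spin": 0},
  {"xyz": [-0.3, -0.497, 0], "spin": 0},
  {"xyz": [-0.3, -0.497, 0], "spin": 0},
  {"xyz": [-0.3, -0.497, 0], "spin": 0},
  {"xyz": [-0.3, -0.497, 0], "spin": 0},
])

```text
time: 20.5
tool_pos: [443.9, -219.8, 221.1]
tcp_rot: [-3.141, -0.001, 2.343]
contact_force: [0.0, 0.5, -0.8]
grip_width: 41.2
finger_force: 0.0
```

Call:
jog_arm([
  {"xyz": [0, 0, 0], "spin": -0.87},
  {"xyz": [0, 0, 0], "spin": -0.87},
  {"xyz": [0, 0, 0], "spin": -0.87},
  {"xyz": [0, 0, 0], "spin": -0.87},
  {"xyz": [0, 0, 0], "spin": -0.87},
  {"xyz": [0, 0, 0], "spin": -0.87},
  {"xyz": [0, 0, 0], "spin": -0.87},
  {"xyz": [0, 0, 0], "spin": 0},
  {"xyz": [0, 0, 0], "spin": 0},
  {"xyz": [0, 0, 0], "spin": 0},
])

```text
time: 21.75
tool_pos: [444.7, -218.5, 221.6]
tcp_rot: [3.141, -0.0, 2.951]
contact_force: [-1.5, 0.8, 0.2]
grip_width: 41.6
finger_force: 0.0
```

```bash
python3 - <<'E'
from plant import bot
from h import *
o=bot.get_obs(); print(o['tool_pos'],o['tcp_rot'],o['grip_width'])
c=bot.get_calibration("wrist"); im=bot.capture("wrist"); cv2.imwrite("pics/w6.png",im); np.save("w6.npy",c,allow_pickle=True)
for z in (102,115): print(proj(c,(445,-218.5,z)))
E
```

```text
[ 444.65731616 -218.47402277  221.64400682] [ 3.14136450e+00 -2.67829856e-04  2.95086814e+00] 41.577534185552665
[320.31564577 192.93174992]
[320.38930674 196.60704066]
```

View pics/w6.png

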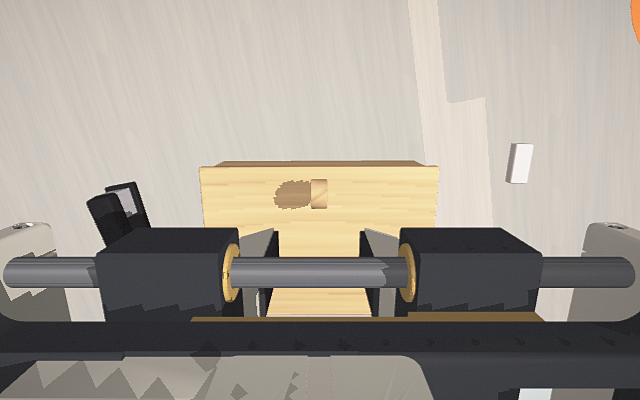

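The tab spans cols 311–327 and rows 179–208, centred on the fingers as predicted, and the lid front edge is level in the image. I descend and pinch.

Call:
jog_arm([
  {"xyz": [0, 0, 0.3], "spin": 0},
  {"xyz": [0, 0, 0.4], "spin": 0},
  {"xyz": [0, 0, 0.4], "spin": 0},
  {"xyz": [0, 0, 0.3], "spin": 0},
  {"xyz": [0, 0, 0.2], "spin": 0},
  {"xyz": [0, 0, 0.09], "spin": 0},
  {"xyz": [0, 0, 0], "spin": 0},
  {"xyz": [0, 0, 0], "spin": 0},
  {"xyz": [0, 0, 0], "spin": 0},
  {"xyz": [0, 0, 0], "spin": 0},
])

```text
time: 23.05
tool_pos: [444.9, -218.6, 87.0]
tcp_rot: [-3.141, 0.001, 2.952]
contact_force: [0.2, 0.1, 0.3]
grip_width: 41.4
finger_force: 0.0
```

Call:
jog_arm([
  {"xyz": [0, 0, 0], "spin": 0},
  {"xyz": [0, 0, 0], "spin": 0},
  {"xyz": [0, 0, 0], "spin": 0},
  {"xyz": [0, 0, 0], "spin": 0},
  {"xyz": [0, 0, 0], "spin": 0},
  {"xyz": [0, 0, 0], "spin": 0},
  {"xyz": [0, 0, 0], "spin": 0},
  {"xyz": [0, 0, 0], "spin": 0},
  {"xyz": [0, 0, 0], "spin": 0},
  {"xyz": [0, 0, 0], "spin": 0},
], gripper=14)

```text
time: 24.3
tool_pos: [444.7, -218.5, 86.6]
tcp_rot: [3.141, 0.0, 2.952]
contact_force: [0.3, 0.6, -0.2]
grip_width: 13.8
finger_force: 30.0
```

```bash
python3 -c "
import numpy as np
t=np.radians(np.arange(0,61,3));x=-(135*(1-np.cos(t))+32*np.sin(t))/80;z=-(135*np.sin(t)+32*np.cos(t)-32)/80
print(np.c_[np.diff(x),np.diff(z)].round(3).tolist())"
```

```text
[[-0.023, -0.088], [-0.028, -0.086], [-0.032, -0.085], [-0.037, -0.083], [-0.041, -0.081], [-0.045, -0.079], [-0.049, -0.076], [-0.053, -0.074], [-0.057, -0.071], [-0.061, -0.068], [-0.064, -0.064], [-0.067, -0.061], [-0.07, -0.057], [-0.073, -0.054], [-0.076, -0.05], [-0.079, -0.046], [-0.081, -0.041], [-0.083, -0.037], [-0.085, -0.033], [-0.086, -0.028]]
```

Call:
jog_arm([
  {"xyz": [-0.023, 0, -0.088], "spin": 0},
  {"xyz": [-0.028, 0, -0.086], "spin": 0},
  {"xyz": [-0.032, 0, -0.085], "spin": 0},
  {"xyz": [-0.037, 0, -0.083], "spin": 0},
  {"xyz": [-0.041, 0, -0.081], "spin": 0},
  {"xyz": [-0.045, 0, -0.079], "spin": 0},
  {"xyz": [-0.049, 0, -0.076], "spin": 0},
  {"xyz": [-0.053, 0, -0.074], "spin": 0},
  {"xyz": [-0.057, 0, -0.071], "spin": 0},
  {"xyz": [-0.061, 0, -0.068], "spin": 0},
])

```text
time: 25.55
tool_pos: [478.3, -224.8, 150.2]
tcp_rot: [3.141, -0.001, 2.952]
contact_force: [0.8, 1.2, -4.5]
grip_width: 14.0
finger_force: 30.0
```

Call:
jog_arm([
  {"xyz": [-0.064, 0, -0.064], "spin": 0},
  {"xyz": [-0.067, 0, -0.061], "spin": 0},
  {"xyz": [-0.07, 0, -0.057], "spin": 0},
  {"xyz": [-0.073, 0, -0.054], "spin": 0},
  {"xyz": [-0.076, 0, -0.05], "spin": 0},
  {"xyz": [-0.079, 0, -0.046], "spin": 0},
  {"xyz": [-0.081, 0, -0.041], "spin": 0},
  {"xyz": [-0.083, 0, -0.037], "spin": 0},
  {"xyz": [-0.085, 0, -0.033], "spin": 0},
  {"xyz": [-0.086, 0, -0.028], "spin": 0},
])

```text
time: 26.8
tool_pos: [538.7, -236.3, 187.8]
tcp_rot: [3.141, 0.0, 2.952]
contact_force: [-2.5, 4.6, -2.7]
grip_width: 13.6
finger_force: 30.0
```

Call:
jog_arm([
  {"xyz": [0, 0, 0], "spin": 0},
  {"xyz": [0, 0, 0], "spin": 0},
  {"xyz": [0, 0, 0], "spin": 0},
  {"xyz": [0, 0, 0], "spin": 0},
  {"xyz": [0, 0, 0], "spin": 0},
  {"xyz": [0, 0, 0], "spin": 0},
  {"xyz": [0, 0, 0], "spin": 0},
  {"xyz": [0, 0, 0], "spin": 0},
  {"xyz": [0, 0, 0], "spin": 0},
  {"xyz": [0, 0, 0], "spin": 0},
])

```text
time: 28.05
tool_pos: [538.9, -236.3, 187.9]
tcp_rot: [3.141, 0.002, 2.952]
contact_force: [-0.9, 4.6, -2.0]
grip_width: 13.6
finger_force: 30.0
```

```bash
python3 - <<'E'
from plant import bot
from h import *
o=bot.get_obs(); print(o['tool_pos'],o['contact_force'],o['grip_width'])
C={n:bot.get_calibration(n) for n in("scene","side")}
ims=[bot.capture(n) for n in C]
ax=np.array([np.cos(.19),-np.sin(.19),0]); ay=np.array([ax[1]*-1,ax[0],0]); H=np.array([444.8,-218.5,0])+135*ax; H[2]=70
out=[]
for (n,c),im,(x,y) in zip(C.items(),ims,((200,160),(260,150))):
    cr=cv2.resize(im[y:y+170,x:x+160],None,fx=2.4,fy=2.4,interpolation=cv2.INTER_CUBIC)
    for deg,col in((55,(255,0,0)),(60,(0,0,255)),(65,(255,0,255))):
        t=np.radians(deg)
        for s in(-112,112):
            P=H+ay*s; e=P+153*(-ax*np.cos(t)+np.array([0,0,np.sin(t)]))
            a=(proj(c,e)-[x,y])*2.4; cv2.circle(cr,tuple(a.round().astype(int).tolist()),2,col,-1)
    out.append(cr)
cv2.imwrite("pics/end.png",np.hstack(out))
E
```

```text
[ 538.92472933 -236.34931633  187.91188293] [-0.86795555  4.63492194 -2.03987954] 13.595161162831328
```

View pics/end.png

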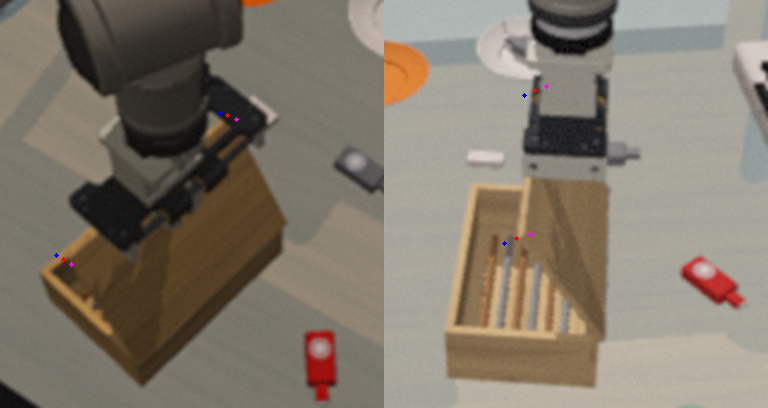

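Side view: the lid's near front corner sits at about (517,237), on the red 60° mark. The tab's travel (96 mm back, 101 mm up) gives 60° too. The grip holds at 30 N.

```bash
python3 -c "
from plant import bot
print(bot.close_job())"
```

```text
the job is handed in; nothing more can be done
None
```

The roller lies flat within about 4 mm of the white saucer's centre, and the lid is held open at about 60° by the gripper; the grip on the roller was about 7 N while carrying it but read 15.3 N for a moment while closing.

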